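Walk the battery pack round to the charging fence

ROBOT

A 6-joint arm with a two-finger parallel gripper is mounted at the origin on the work surface. World frame = base frame: x ahead of the robot, y to its left, z up, the work surface at z = 0. Lengths are in m, angles in rad, forces in N, time in s.
With the tool pointing down it reaches from about 0.35 to 0.975 m from the base axis. Payload 4.9 kg.
Tool frame: the origin (TCP) lies at the very end of the fingers, on their centre line; the grasp point (between the pads) lies 19 mm behind it; z points along the fingers, y is the line along which they close (so a half turn about z gives the same grasp; the last joint's range is limited). The gripper opens to 85 mm and grips with 20 to 120 N. Pads are 22 mm wide; open, the fingers measure 114 mm over their backs; the gripper's body (76 mm by 85 mm) begins 54 mm behind the grasp point. The pads swing forward as they close: fully open they stand 13 mm farther back than shut.
Start: joints at [1.102, 0.053, 1.613, -0, 1.476, -0.119], TCP at [0.214, 0.587, 0.231] pointing down, gripper open.
Joint ranges: [-3.01, 3.01], [-1.01, 2.22], [0.06, 2.58], [-1.02, 4.17], [0.09, 2.62], [-3.14, 3.14]. Speed limits (rad/s): [2.57, 2.57, 3.14, 3.14, 3.14, 3.14].

INTERFACE

Orientations are given as a rotation vector (axis times angle).
In Python, from station import ctrl, imaging gives the robot as it stands.
- The arm moves only by the tool play_rows, never from a script. Its argument "series" is a list of rows, each a list of 3 entries, a list of its own where there are three numbers: the opening, from 0 (shut) to 1 (fully open), then the shift along the tool's x, y, z each as a share of 0.05 m, from -1 to 1, then the turn, a rotation vector about the tool's x, y, z each as a share of 8 degrees, from -1 to 1. In form: [[grip, [dx, dy, dz], [ax, ay, az]], ...]. A call has 1 to 8 rows; each row shifts and turns the commanded pose from where the row before left it, along the tool's axes as they then stand; what a row does not reach is not made up. A row lasts 1/8 s, in which the tool goes at most 62.5 mm and 10.7 degrees, less where a joint would pass 70% of its speed; a pose out of reach is approached as far as the arm can. A call with a number of a shift or a turn outside -1 to 1 is refused whole. A call with a gripper value outside its range is refused whole. The fingers move at their own pace and stop on an object; "force" is the grip in N (left out, the last holds). Time passes only in rows, so rows that do not move let the fingers close. It gives the time, the measured TCP pose, the force, the opening and the grip force at its end, in the units of the state.
- ctrl.get_obs(): the state, without advancing time (a new reading comes with each control period).
- imaging.get_image(name): name is "side" or "top" or "wrist"; returns a dict with "color" (480x640x3 uint8, blue, green, red), "fx", "fy", "cx", "cy" (pixels), "extrinsics" (4x4, takes a point from world to camera coordinates); the wrist camera has in their place "hand_eye" (4x4, takes a point from camera to tool coordinates, whose origin is the TCP and whose axes are the flange's). Camera axes: x right, y down, z forward; pixel columns grow to the right and rows downward; lengths in m; the calibration is good to about 2 mm. The wrist camera is an equidistant fisheye: a pixel r from the principal point sees the ray r / f radians off the axis. A picture is of the moment at which its call begins: read the wrist's pose just before it. There is no depth.
- ctrl.finish_job(): hands the job in; it is judged then, once.
The state is a dict: "t": time; "q": joint angles; "dq": joint speeds; "effort": joint torques, N m; "tool_pos": TCP position; "tool_rot": TCP orientation; "contact_force": force on the tool from outside, world axes, zero at the start; "wrist_torque": the same for the moment, N m; "opening": finger opening in m; "grip_force": force on a finger pad.
Only numpy, scipy, OpenCV 4.12 (cv2) and the standard library are available. Lean on these libraries where they do the work, as an engineer would, in place of code of your own. Each camera call takes 0.05 s, during which the arm holds its last target. There are 200 camera calls.

TASK

The heavy battery pack has been set down askew on the storeroom bench. Without picking it up, walk it round by pushing at its corners with the fingertips until one of its two long sides (either will do) faces the charging fence squarely while it still stands clear of the fence, and only then push it home until that long side lies flat against the fence, no end sticking out past the fence. Do not let the pack run into the fence while it is still plainly askew, and leave the other things on the bench alone.

Things in the scene. Friction and masses are not known exactly. Their poses are not given: they have to be found in the camera images.
- pack: Loose heavy grey plastic block (1.3 to 2 kg), 150 long, 100 wide, 60 high; low ribbed panel on top, to 64 mm up; copper contacts on each long side. Same both ways round. Origin: centre of its underside. z up, y along the length, x across the width: long sides 50 mm from the origin at +x and -x, ends 75 mm off at +y and -y. It slides with dry friction under 5 to 18 N and stops with the push.
- fence: Fixed upright steel plate, 230 long, 45 high, 12 thick, two copper strips on its front face; a black charger box (90 x 150, 55 high) 65 to 155 mm behind that face. Origin: on the bench, in the front face's plane, mid-length. x level, from the face back to the charger; y along the fence; z up. The pack is on its -x side, home when its origin is at x = -50 mm. Place and angle vary.
- tin: Bystander: upright food tin, 74 across, 105 high. Origin: centre of its underside.
- jar: Bystander: upright amber glass jar, 66 across, 70 high. Origin: centre of its underside.
- tape: Bystander: cardboard tape core lying flat, 100 across, 48 high. Origin: centre of its underside.
- driver: Bystander: screwdriver lying on the bench along its x axis, about 200 long, about 30 high.
- beaker: Bystander: white plastic cup, 72 across, 80 high. Origin: centre of its underside.
- carton: Bystander: small cardboard box, 90 x 60, 45 high. Origin: centre of its underside.
Not all that is in view belongs to the job. Leave any green, pink or purple look-alike of the pack alone.

How it is judged:
By the outcome, as a careful person would: the job done as asked, in the order asked, and still so for the second after the job is handed in, with the robot touching nothing.
It also fails if it takes over 54 s, if anything falls off the work surface, if the arm or the gripper's body presses on something with over 40 N, if the wrist force passes 120 N, or if a joint passes its speed limit or range.

## Working session

There is one attempt and no reset: what is moved stays moved. The work goes in short steps, Python scripts to look and compute and a tool call to move; the robot and the scene stay as the last step left them, time stands still between calls to the robot, and variables do not carry over. Pictures are saved under pics/ and viewed, at most 10 in all, crops included, and the job is handed in when it is done.

Besides the shell and the picture viewer there is one more tool, called after "Request:" by a JSON object that holds its "method" and its "body", one argument or row to a line. play_rows: Moves the arm, as the interface text tells. Shift numbers are shares of 0.05 m and turn numbers shares of 8 degrees, none past 1 either way. Its arguments: {"type":"object","properties":{"series":{"type":"array"},"force":{"type":"number"}},"required":["series"]}

```bash
mkdir -p pics; ls
python3 - <<'E'
from station import ctrl, imaging
import cv2,numpy as np
np.set_printoptions(precision=4,suppress=True)
o=ctrl.get_obs();print(o['t'],o['tool_pos'],o['tool_rot'])
for n in('top','side'):
    d=imaging.get_image(n);cv2.imwrite(f'pics/{n}0.png',d['color']);print(n,d['fx'],d['fy'],d['cx'],d['cy'],np.array(d['extrinsics']))
E
```

```text
pics
0.0 [0.2139 0.5866 0.2301] [-0.5465 -3.0931  0.0031]
top 550.5905121403988 550.5905121403988 313.23860507716256 245.13603526543628 [[ 0.0102 -0.9999  0.0047  0.0172]
 [-0.9926 -0.0107 -0.1213  0.4977]
 [ 0.1213 -0.0035 -0.9926  1.4253]
 [ 0.      0.      0.      1.    ]]
side 513.6112709815645 513.6112709815645 323.1508611572646 237.83712818529702 [[ 0.948  -0.3176  0.0191 -0.4636]
 [-0.172  -0.5621 -0.809   0.145 ]
 [ 0.2677  0.7637 -0.5875  1.0809]
 [ 0.      0.      0.      1.    ]]
```

View pics/top0.png

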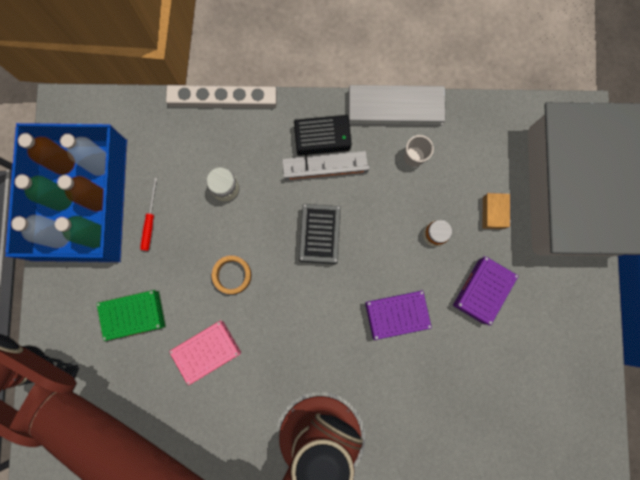

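View pics/side0.png

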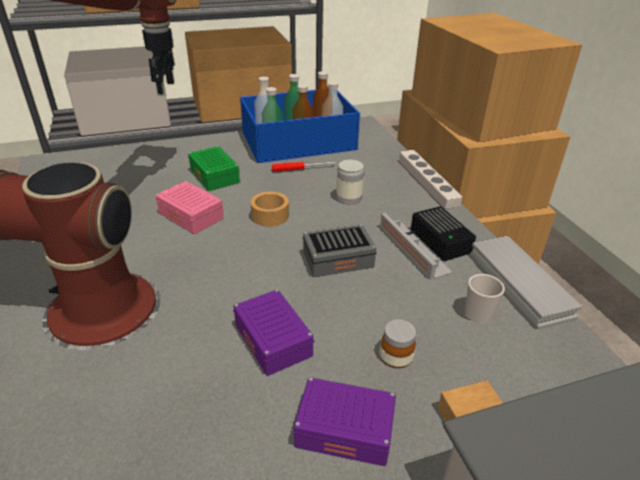

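The grey pack is at about (320,233) in the top view with its length nearly at right angles to the fence, whose face runs from about (283,178) to (368,171). I'll enlarge that area for the corners.

Run:
```python
import cv2
a=cv2.imread('pics/top0.png')[135:275,260:390]
a=cv2.resize(a,None,fx=4,fy=4,interpolation=cv2.INTER_CUBIC)
cv2.imwrite('pics/c0.png',a)
```

```text
(no output)
```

View pics/c0.png

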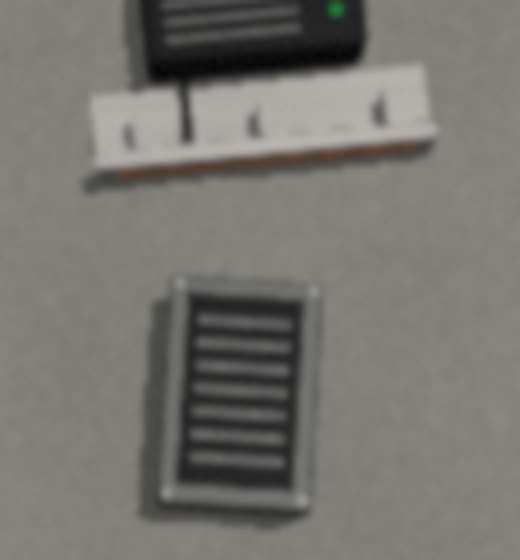

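Crop (×4, offset 260,135): pack top corners at (173,277), (322,288), (306,508), (161,498); fence top front edge from (97,166) to (437,137).

```bash
cat > h.py <<'E'
from station import ctrl, imaging
import cv2,numpy as np
from scipy.spatial.transform import Rotation as R
np.set_printoptions(precision=4,suppress=True)
def ray(d,px,z):
    E=np.array(d['extrinsics']);u=np.array([(px[0]-d['cx'])/d['fx'],(px[1]-d['cy'])/d['fy'],1])
    v=E[:3,:3].T@u;c=-E[:3,:3].T@E[:3,3];return (c+v*(z-c[2])/v[2])[:2]
E
python3 - <<'E'
from h import *
d=imaging.get_image('top')
f=lambda p,z:ray(d,(p[0]/4+260-.375,p[1]/4+135-.375),z)
P=np.array([f(p,.06) for p in [(173,277),(322,288),(306,508),(161,498)]])
print(P,P.mean(0),[np.linalg.norm(P[i]-P[i-1]) for i in range(4)])
l=P[0]+P[1]-P[2]-P[3];print('pack long axis deg',np.degrees(np.arctan2(l[1],l[0])))
F=np.array([f(p,.045) for p in [(97,166),(437,137)]]);e=F[0]-F[1]
n=np.degrees(np.arctan2(e[1],e[0]))-90
print(F,F.mean(0),np.linalg.norm(e),'fence normal deg',n)
for nme,p,z in [('tin',(221,178),.105),('jar',(439,229),.07),('tape',(231,275),.048),('beaker',(420,145),.08)]: print(nme,ray(d,p,z))
o=ctrl.get_obs();print(R.from_rotvec(o['tool_rot']).as_matrix(),o['q'])
E
```

```text
[[ 0.6021  0.0507]
 [ 0.5959 -0.0467]
 [ 0.4516 -0.037 ]
 [ 0.4571  0.0566]] [0.5267 0.0059] [np.float64(0.1451771316466317), np.float64(0.09757715401789106), np.float64(0.14464429728342879), np.float64(0.09376486108995126)]
pack long axis deg -3.0949483387529844
[[ 0.6795  0.1024]
 [ 0.7018 -0.1236]] [ 0.6907 -0.0106] 0.22705397790301227 fence normal deg 5.641826055312109
tin [0.6578 0.259 ]
jar [ 0.5381 -0.3018]
tape [0.415  0.2349]
beaker [ 0.758  -0.2537]
[[-0.9394  0.3427 -0.0007]
 [ 0.3427  0.9394 -0.0014]
 [ 0.0002 -0.0016 -1.    ]] [ 1.102   0.0532  1.614  -0.      1.476  -0.119 ]
```

Request:
{"method": "play_rows", "body": {
  "series": [
    [0,[0,0,0],[0,0,-0.835]],
    [0,[0,0,0],[0,0,-0.835]],
    [0,[0,0,0],[0,0,-0.835]],
    [0,[-0.77,-0.97,0],[0,0,0]],
    [0,[-0.77,-0.97,0],[0,0,0]],
    [0,[-0.77,-0.97,0],[0,0,0]],
    [0,[-0.77,-0.97,0],[0,0,0]],
    [0,[-0.77,-0.97,0],[0,0,0]]
  ],
  "force": 40
}}

```text
t: 1.15
tool_pos: [0.4074, 0.3429, 0.2311]
tool_rot: [-0.0, 3.142, 0.0]
contact_force: [0.8, -0.1, 0.6]
opening: -0.0
grip_force: 0.0
```

Request:
{"method": "play_rows", "body": {
  "series": [
    [0,[-0.77,-0.97,0],[0,0,0]],
    [0,[-0.77,-0.97,0],[0,0,0]],
    [0,[-0.77,-0.97,0],[0,0,0]],
    [0,[-0.77,-0.97,0],[0,0,0]],
    [0,[-0.77,-0.97,0],[0,0,0]],
    [0,[0,0,0.9],[0,0,0]],
    [0,[0,0,0.9],[0,0,0]],
    [0,[0,0,0],[0,0,0]]
  ]
}}

```text
t: 2.15
tool_pos: [0.5957, 0.1017, 0.136]
tool_rot: [-0.001, -3.131, 0.001]
contact_force: [-0.2, 0.6, -0.0]
opening: -0.0001
grip_force: 0.0
```

Request:
{"method": "play_rows", "body": {
  "series": [
    [0,[-0.08,0,0.75],[0,0,0]],
    [0,[0,0,0.75],[0,0,0]],
    [0,[0,0,0.74],[0,0,0]],
    [0,[0,-0.3,0],[0,0,0]],
    [0,[0,-0.2,0],[0,0,0]],
    [0,[0,-0.2,0],[0,0,0]],
    [0,[0,-0.2,0],[0,0,0]],
    [0,[0,-0.2,0],[0,0,0]]
  ]
}}

```text
t: 3.15
tool_pos: [0.6066, 0.0478, 0.0326]
tool_rot: [0.001, 3.133, 0.005]
contact_force: [5.1, 5.5, -0.3]
opening: 0.0001
grip_force: 3.4
```

Request:
{"method": "play_rows", "body": {
  "series": [
    [0,[0,-0.2,0],[0,0,0]],
    [0,[0,-0.2,0],[0,0,0]],
    [0,[0,-0.2,0],[0,0,0]],
    [0,[0,-0.2,0],[0,0,0]],
    [0,[0,0,0],[0,0,0]]
  ]
}}

```text
t: 3.78
tool_pos: [0.6058, 0.0066, 0.0322]
tool_rot: [0.002, 3.135, 0.0]
contact_force: [3.6, 2.9, 3.5]
opening: -0.0001
grip_force: 1.8
```

```bash
cat >> h.py <<'E'
FO=np.array([.6907,-.0106]);FN=np.radians(5.64)
def pack(d,save=None):
    im=d['color'];m=((im.max(2)<75)).astype(np.uint8)*255
    m[:155]=0;m[330:]=0;m[:,:240]=0;m[:,400:]=0
    m=cv2.morphologyEx(m,cv2.MORPH_CLOSE,np.ones((5,5)))
    if save: cv2.imwrite(save+'.png',cv2.resize(im[110:310,220:420],None,fx=3,fy=3))
    for c in cv2.findContours(m,0,2)[0]:
        if cv2.contourArea(c)<300: continue
        P=np.array([ray(d,p,.063) for p in c[:,0].astype(float)])
        (cx,cy),(w,h),a=cv2.minAreaRect((P*1000).astype(np.float32))
        if h>w: a+=90;w,h=h,w
        a=(a+90)%180-90
        C=np.array([cx,cy])/1000; n=np.array([np.cos(FN),np.sin(FN)]);e=np.array([-n[1],n[0]])
        print('c',C,'size',w,h,'long axis deg',a,'need turn',(np.degrees(FN)+90-a+90)%180-90,'fence x,y',(C-FO)@n,(C-FO)@e)
E
python3 - <<'E'
from h import *
class D:pass
d=imaging.get_image('top');pack(dict(d,color=cv2.imread('pics/top0.png')));print('now');pack(d,'pics/t1')
E
```

```text
c [0.5178 0.0155] size 146.27439880371094 98.0791244506836 long axis deg 0.3081243336200714 need turn -84.66812433362009 fence x,y -0.1695278626481581 0.042937585460524744
now
c [0.4152 0.0961] size 279.163330078125 20.803932189941406 long axis deg -11.025230407714844 need turn -73.33476959228517 fence x,y -0.2636387557226758 0.13330285462589853
c [0.6136 0.0081] size 101.25588989257812 59.008052825927734 long axis deg 82.79239654541016 need turn 12.847603454589844 fence x,y -0.07487886014938924 0.026216628728716072
```

View pics/t1.png

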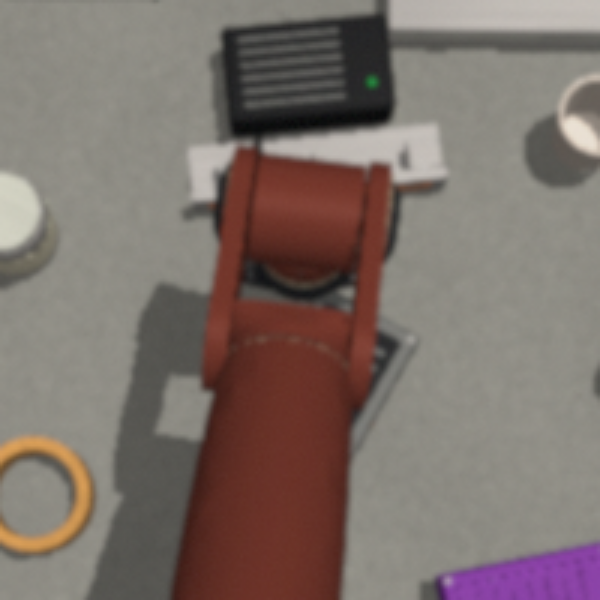

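The arm hides the pack; only its right corner shows (413,340 in the crop), turned roughly 28°. I'll finish this push, then swing right to look.

Request:
{"method": "play_rows", "body": {
  "series": [
    [0,[0,-0.2,0],[0,0,0]],
    [0,[0,-0.2,0],[0,0,0]],
    [0,[0,0.5,0],[0,0,0]],
    [0,[0,0,-1],[0,0,0]],
    [0,[0,0,-1],[0,0,0]],
    [0,[0.75,-0.9,0],[0,0,0]],
    [0,[0.75,-0.9,0],[0,0,0]],
    [0,[0.75,-0.9,0],[0,0,0]]
  ]
}}

```text
t: 4.82
tool_pos: [0.4887, -0.1241, 0.1293]
tool_rot: [0.001, -3.14, 0.001]
contact_force: [-0.7, -0.6, -0.3]
opening: 0.0001
grip_force: 0.0
```

Request:
{"method": "play_rows", "body": {
  "series": [
    [0,[0.75,-0.9,0],[0,0,0]],
    [0,[0,-0.9,0],[0,0,0]],
    [0,[0,0,0],[0,0,0]]
  ]
}}

```text
t: 5.2
tool_pos: [0.452, -0.2153, 0.1295]
tool_rot: [-0.007, -3.141, 0.001]
contact_force: [-0.0, 0.1, 0.2]
opening: -0.0001
grip_force: 0.0
```

```bash
sed -i 's/im.max(2)<75/im.max(2)<52/' h.py
python3 - <<'E'
from h import *
d=imaging.get_image('top');pack(dict(d,color=cv2.imread('pics/top0.png')));print('now');pack(d,'pics/t2')
E
```

```text
c [0.5272 0.0066] size 119.54767608642578 69.44091796875 long axis deg -2.997406005859375 need turn -81.36259399414064 fence x,y -0.16105044959670334 0.033238401679359285
now
c [ 0.5129 -0.0234] size 118.38533020019531 68.12357330322266 long axis deg -38.08710861206055 need turn -46.27289138793947 fence x,y -0.17817391736192797 0.004755426548228997
```

View pics/t2.png

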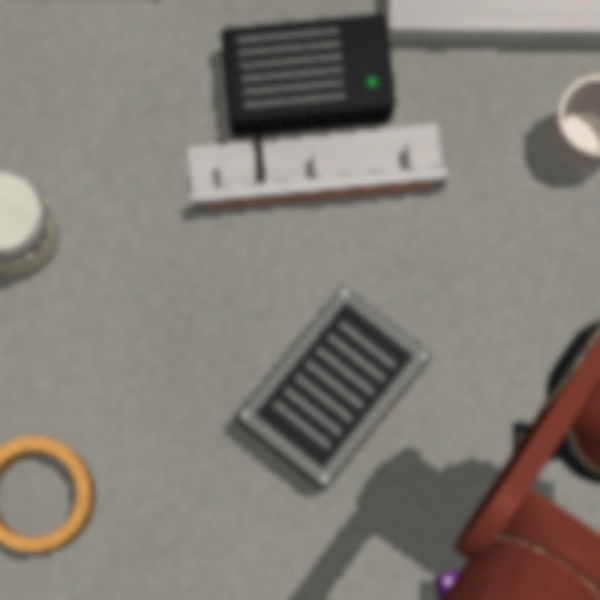

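Pack is clearly seen now: (0.513,-0.023), long axis -38°. Next push: near end of the right face.

Request:
{"method": "play_rows", "body": {
  "series": [
    [0,[0.31,1,0],[0,0,0]],
    [0,[0.31,1,0],[0,0,0]],
    [0,[0.31,1,0],[0,0,0]],
    [0,[0,0,1],[0,0,0]],
    [0,[0,0,1],[0,0,0]],
    [0,[-0.2,0.25,0],[0,0,0]],
    [0,[-0.18,0.25,0],[0,0,0]],
    [0,[-0.09,0.2,0],[0,0,0]]
  ]
}}

```text
t: 6.25
tool_pos: [0.4311, -0.0277, 0.0311]
tool_rot: [0.003, -3.141, 0.004]
contact_force: [-6.5, -5.1, 2.4]
opening: -0.0
grip_force: 4.1
```

Request:
{"method": "play_rows", "body": {
  "series": [
    [0,[-0.09,0.2,0],[0,0,0]],
    [0,[-0.09,0.2,0],[0,0,0]],
    [0,[-0.09,0.2,0],[0,0,0]],
    [0,[-0.15,0.15,0],[0,0,0]],
    [0,[-0.15,0.15,0],[0,0,0]],
    [0,[-0.15,0.15,0],[0,0,0]],
    [0,[0,0,0],[0,0,0]]
  ]
}}

```text
t: 7.12
tool_pos: [0.4669, 0.0258, 0.0311]
tool_rot: [0.002, -3.141, -0.001]
contact_force: [-4.7, 0.8, 2.1]
opening: -0.0001
grip_force: 2.1
```

Request:
{"method": "play_rows", "body": {
  "series": [
    [0,[0.5,0,0],[0,0,0]],
    [0,[0,0,-1],[0,0,0]],
    [0,[0,0,-1],[0,0,0]],
    [0,[0,1,0],[0,0,0]],
    [0,[0,1,0],[0,0,0]],
    [0,[0,1,0],[0,0,0]],
    [0,[0,0.8,0],[0,0,0]],
    [0,[0,0,0],[0,0,0]]
  ]
}}

```text
t: 8.12
tool_pos: [0.4422, 0.2181, 0.1321]
tool_rot: [-0.007, 3.137, 0.003]
contact_force: [-0.0, -0.8, -0.2]
opening: -0.0
grip_force: 0.0
```

Run:
```python
from h import *
d=imaging.get_image('top');pack(d,'pics/t3')
```

```text
c [ 0.54   -0.0052] size 119.19536590576172 68.68194580078125 long axis deg -73.32536888122559 need turn -11.034631118774428 fence x,y -0.14942317960342938 0.02015166614654482
```

Request:
{"method": "play_rows", "body": {
  "series": [
    [1,[0.05,-0.94,0],[0,0,0]],
    [1,[0.05,-0.94,0],[0,0,0]],
    [1,[0.05,-0.94,0],[0,0,0]],
    [1,[0.05,-0.94,0],[0,0,0]],
    [1,[0.05,-0.94,0],[0,0,0]],
    [1,[0,0,0],[0,0,-0.705]],
    [1,[0,0,0.72],[0,0,0]],
    [1,[0,0,0.72],[0,0,0]]
  ]
}}

```text
t: 9.18
tool_pos: [0.4301, -0.0216, 0.0585]
tool_rot: [-0.151, 3.134, -0.002]
contact_force: [0.5, 0.2, -0.8]
opening: 0.0855
grip_force: 0.0
```

Request:
{"method": "play_rows", "body": {
  "series": [
    [1,[0,0,0.72],[0,0,0]],
    [1,[0,0,0],[0,0,0]]
  ]
}}

```text
t: 9.43
tool_pos: [0.4265, -0.0205, 0.0196]
tool_rot: [0.152, -3.133, -0.002]
contact_force: [0.4, -0.6, -0.6]
opening: 0.0857
grip_force: 0.0
```

```bash
cat >> h.py <<'E'
def tool():
    o=ctrl.get_obs();n=np.array([np.cos(FN),np.sin(FN)]);e=np.array([-n[1],n[0]]);p=np.array(o['tool_pos'])
    M=R.from_rotvec(o['tool_rot']).as_matrix();print(o['t'],'tool fence x,y',(p[:2]-FO)@n,(p[:2]-FO)@e,'z',p[2],'yaw',np.degrees(np.arctan2(-M[1,0],-M[0,0])),'open',o['opening'],o['contact_force'])
E
python3 -c "
from h import *
tool()"
```

```text
9.425 tool fence x,y -0.2638468568495882 0.016125162819388982 z 0.019630398013641377 yaw 5.563494854524424 open 0.08570303929848064 [ 0.3628 -0.6238 -0.579 ]
```

Request:
{"method": "play_rows", "body": {
  "series": [
    [1,[-0.4,0,0],[0,0,0]],
    [1,[-0.2,0,0],[0,0,0]],
    [1,[-0.2,0,0],[0,0,0]],
    [1,[-0.2,0,0],[0,0,0]],
    [1,[-0.2,0,0],[0,0,0]],
    [1,[-0.18,0,0],[0,0,0]],
    [1,[0,0,0],[0,0,0]]
  ]
}}

```text
t: 10.3
tool_pos: [0.4948, -0.0122, 0.0204]
tool_rot: [0.157, -3.13, -0.004]
contact_force: [-7.5, 4.0, 3.6]
opening: 0.0855
grip_force: 3.3
```

```bash
python3 -c "
from h import *
tool()"
```

```text
10.3 tool fence x,y -0.19508808499808808 0.017633774089762584 z 0.02041103698763534 yaw 5.732090098662677 open 0.08551200743725458 [-7.503   4.0466  3.6203]
```

Request:
{"method": "play_rows", "body": {
  "series": [
    [1,[0.6,0,0],[0,0,0]],
    [1,[0,0,-1],[0,0,0]],
    [1,[0,0,-1],[0,0,0]],
    [1,[0,1,0],[0,0,0]],
    [1,[0,1,0],[0,0,0]],
    [1,[0,1,0],[0,0,0]],
    [1,[0,1,0],[0,0,0]],
    [1,[0,0,0],[0,0,0]]
  ]
}}

```text
t: 11.3
tool_pos: [0.4474, 0.1852, 0.1219]
tool_rot: [-0.162, 3.137, 0.001]
contact_force: [-0.7, -0.1, -0.5]
opening: 0.0853
grip_force: 0.0
```

Run:
```python
from h import *
d=imaging.get_image('top');pack(d,'pics/t4');tool()
```

```text
c [ 0.5566 -0.0085] size 118.63838195800781 68.78623962402344 long axis deg -82.74687623977661 need turn -1.6131237602234023 fence x,y -0.1332353017937774 0.015284051863788284
11.35 tool fence x,y -0.22279423597867065 0.2172434365349736 z 0.12167536581612937 yaw 5.819855762212989 open 0.085588847418783 [ 0.1695  0.8618 -0.4123]
```

View pics/t4.png

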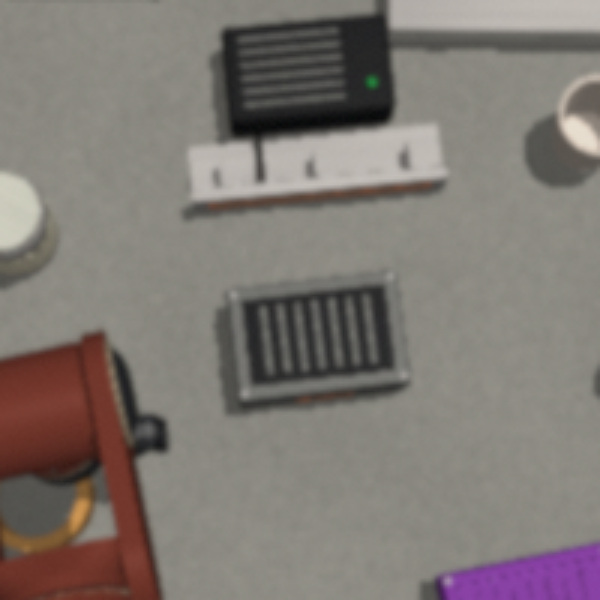

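Pack now nearly square, about 1.5° off (pack front edge 293→273 px vs fence edge 203→178), about 80 mm clear. Second two-finger squaring push.

Request:
{"method": "play_rows", "body": {
  "series": [
    [1,[0.05,-1,0],[0,0,0]],
    [1,[0.05,-1,0],[0,0,0]],
    [1,[0.05,-1,0],[0,0,0]],
    [1,[0.05,-1,0],[0,0,0]],
    [1,[0,0,1],[0,0,0.02]],
    [1,[0,0,1],[0,0,0]],
    [1,[-0.3,0,0],[0,0,0]],
    [1,[-0.3,0,0],[0,0,0]]
  ]
}}

```text
t: 12.35
tool_pos: [0.4875, -0.0158, 0.0209]
tool_rot: [0.147, -3.137, 0.0]
contact_force: [0.2, 0.1, 1.0]
opening: 0.0852
grip_force: 0.0
```

Request:
{"method": "play_rows", "body": {
  "series": [
    [1,[-0.2,0,0],[0,0,0]],
    [1,[-0.2,0,0],[0,0,0]],
    [1,[-0.2,0,0],[0,0,0]],
    [1,[-0.2,0,0],[0,0,0]],
    [1,[0,0,0],[0,0,0]]
  ]
}}

```text
t: 12.98
tool_pos: [0.5258, -0.011, 0.0216]
tool_rot: [0.15, -3.133, -0.0]
contact_force: [-8.5, -1.6, 3.6]
opening: 0.0856
grip_force: 4.0
```

```bash
python3 -c "
from h import *
tool();print(ctrl.get_obs()['wrist_torque'])"
```

```text
12.975 tool fence x,y -0.16410166730524897 0.015774366393444435 z 0.021567525457925226 yaw 5.498978157152645 open 0.08562641799879736 [-8.5424 -1.5673  3.6328]
[-0.1327  1.107  -0.0669]
```

Request:
{"method": "play_rows", "body": {
  "series": [
    [1,[0.6,0,0],[0,0,0]],
    [1,[0,0,-1],[0,0,0]],
    [1,[0,0,-1],[0,0,0]],
    [1,[0,1,0],[0,0,0]],
    [1,[0,1,0],[0,0,0]],
    [1,[0,1,0],[0,0,0]],
    [1,[0,1,0],[0,0,0]],
    [1,[0,0,0],[0,0,0]]
  ]
}}

```text
t: 13.98
tool_pos: [0.4786, 0.1881, 0.1227]
tool_rot: [-0.157, 3.135, 0.001]
contact_force: [-0.4, -0.4, 0.4]
opening: 0.0854
grip_force: 0.0
```

Run:
```python
from h import *
d=imaging.get_image('top');pack(d,'pics/t5');tool()
```

```text
c [ 0.586  -0.0065] size 119.09451293945312 68.39347839355469 long axis deg -84.37351560592651 need turn 0.01351560592650003 fence x,y -0.10382791268224743 0.014405413661915873
14.025 tool fence x,y -0.19150435092511792 0.21712755849356163 z 0.12244972183545486 yaw 5.646438628464631 open 0.08519328821064047 [-0.5643 -0.6366  0.5643]
```

View pics/t5.png

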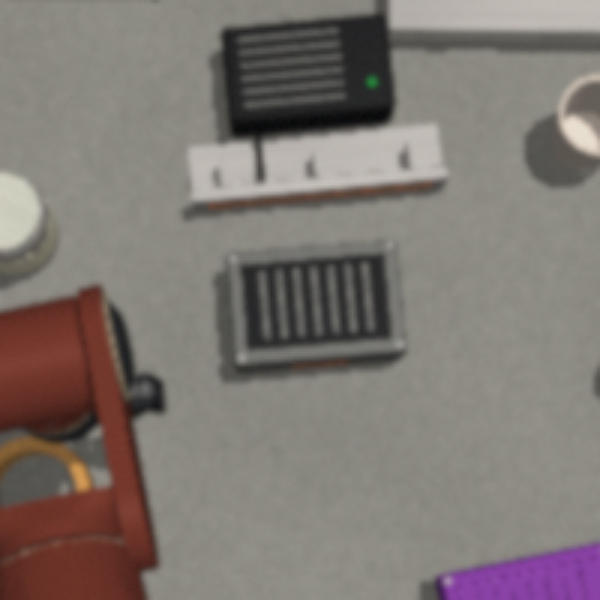

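Square (0.0° residual) with about 54 mm still clear. Now push home.

Request:
{"method": "play_rows", "body": {
  "series": [
    [1,[0.03,-1,0],[0,0,0]],
    [1,[0.03,-1,0],[0,0,0]],
    [1,[0.03,-1,0],[0,0,0]],
    [1,[0,-1,0],[0,0,0]],
    [1,[0,0,1],[0,0,0]],
    [1,[0,0,1],[0,0,0]],
    [1,[-0.3,0,0],[0,0,0]],
    [1,[-0.3,0,0],[0,0,0]]
  ]
}}

```text
t: 15.02
tool_pos: [0.5255, -0.0121, 0.0236]
tool_rot: [-0.149, 3.135, -0.001]
contact_force: [0.8, -1.0, 0.5]
opening: 0.0854
grip_force: 0.0
```

Request:
{"method": "play_rows", "body": {
  "series": [
    [1,[-0.2,0,0],[0,0,0]],
    [1,[-0.2,0,0],[0,0,0]],
    [1,[-0.2,0,0],[0,0,0]],
    [1,[-0.1,0,0],[0,0,0]],
    [1,[-0.06,0,0],[0,0,0]],
    [1,[0,0,0],[0,0,0]]
  ]
}}

```text
t: 15.78
tool_pos: [0.5598, -0.008, 0.0239]
tool_rot: [0.152, -3.132, 0.002]
contact_force: [-14.9, -0.8, 9.3]
opening: 0.0857
grip_force: 7.4
```

```bash
python3 -c "
from h import *
tool();print(ctrl.get_obs()['wrist_torque'])"
```

```text
15.775 tool fence x,y -0.12998986160372278 0.015466078818704456 z 0.023892795970452123 yaw 5.5514446667128405 open 0.08571475845387015 [-14.9331  -0.7809   9.2946]
[-0.3192  2.0214 -0.026 ]
```

Request:
{"method": "play_rows", "body": {
  "series": [
    [1,[-0.08,0,0],[0,0,0]],
    [1,[-0.08,0,0],[0,0,0]],
    [1,[-0.08,0,0],[0,0,0]],
    [1,[0,0,0],[0,0,0]]
  ]
}}

```text
t: 16.27
tool_pos: [0.5719, -0.0068, 0.0238]
tool_rot: [0.152, -3.133, 0.002]
contact_force: [-14.1, -1.6, 8.3]
opening: 0.085
grip_force: 6.8
```

Request:
{"method": "play_rows", "body": {
  "series": [
    [1,[-0.04,0,0],[0,0,0]],
    [1,[-0.04,0,0],[0,0,0]],
    [1,[0,0,0],[0,0,0]]
  ]
}}

```text
t: 16.65
tool_pos: [0.5754, -0.0064, 0.0238]
tool_rot: [0.152, -3.132, 0.002]
contact_force: [-16.3, -1.1, 10.3]
opening: 0.0858
grip_force: 7.8
```

```bash
python3 -c "
from h import *
tool();print(ctrl.get_obs()['wrist_torque'])"
```

```text
16.65 tool fence x,y -0.11433272074736459 0.015519986824106144 z 0.023834637597895707 yaw 5.54514168432724 open 0.08583980418461536 [-16.2695  -1.075   10.2529]
[-0.2937  2.1591  0.0062]
```

Request:
{"method": "play_rows", "body": {
  "series": [
    [1,[-0.03,0,0],[0,0,0]],
    [1,[-0.03,0,0],[0,0,0]],
    [1,[0,0,0],[0,0,0]]
  ]
}}

```text
t: 17.02
tool_pos: [0.5773, -0.0062, 0.0238]
tool_rot: [0.152, -3.129, 0.002]
contact_force: [-20.3, -1.8, 12.9]
opening: 0.0851
grip_force: 10.0
```

Request:
{"method": "play_rows", "body": {
  "series": [
    [1,[-0.02,0,0],[0,0,0]],
    [1,[0,0,0],[0,0,0]]
  ]
}}

```text
t: 17.27
tool_pos: [0.5773, -0.0062, 0.0239]
tool_rot: [0.152, -3.126, 0.002]
contact_force: [-23.5, -2.9, 16.0]
opening: 0.0854
grip_force: 12.2
```

Request:
{"method": "play_rows", "body": {
  "series": [
    [1,[-0.02,0,0],[0,0,0]],
    [1,[0,0,0],[0,0,0]]
  ]
}}

```text
t: 17.52
tool_pos: [0.5772, -0.0062, 0.0238]
tool_rot: [0.152, -3.123, 0.002]
contact_force: [-28.2, -2.6, 20.8]
opening: 0.0855
grip_force: 14.4
```

Tool stalled while force climbs: the pack is on the fence. Retreat and check.

Request:
{"method": "play_rows", "body": {
  "series": [
    [1,[0.4,0,0],[0,0,0]],
    [1,[0.4,0,0],[0,0,0]],
    [1,[0,0,-1],[0,0,0]],
    [1,[0,0,-1],[0,0,0]],
    [1,[0,1,0],[0,0,0]],
    [1,[0,1,0],[0,0,0]],
    [1,[0,1,0],[0,0,0]],
    [1,[0,1,0],[0,0,0]]
  ]
}}

```text
t: 18.52
tool_pos: [0.525, 0.1922, 0.1254]
tool_rot: [-0.15, 3.131, 0.002]
contact_force: [0.6, -0.0, 0.1]
opening: 0.0854
grip_force: 0.0
```

Run:
```python
from h import *
d=imaging.get_image('top');pack(d);tool()
a=cv2.resize(d['color'][130:250,270:390],None,fx=4,fy=4,interpolation=2)
s=imaging.get_image('side')['color'][190:310,280:480];s=cv2.resize(s,None,fx=1.6*1,fy=4*.4,interpolation=2)
s=cv2.copyMakeBorder(s,0,480-s.shape[0],0,0,0);cv2.imwrite('pics/t6.png',np.hstack([a,s]))
```

```text
c [ 0.6373 -0.0007] size 119.15409851074219 69.07051849365234 long axis deg -84.48010206222534 need turn 0.12010206222532815 fence x,y -0.05219534162302264 0.015091570250510018
18.575 tool fence x,y -0.1454917487731086 0.22309603319698496 z 0.12539567764394322 yaw 5.714767937639727 open 0.08529619277654447 [-2.827   2.3991  0.4439]
```

View pics/t6.png

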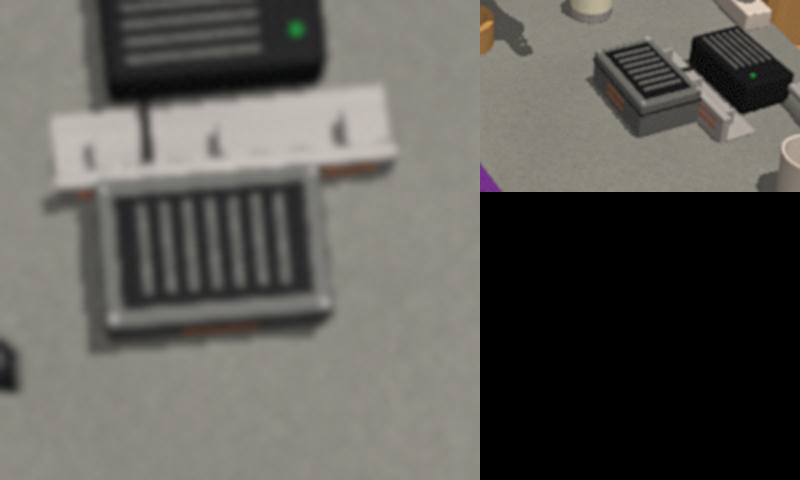

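The pack lies flat on the fence (its rear edge meets the fence lip at about y=170–185 in the crop), with both ends inside the fence and the gripper clear.

```bash
python3 -c "
from station import ctrl
print(ctrl.finish_job())"
```

```text
the job is handed in; nothing more can be done
None
```

Job handed in at about 18.6 s: the pack was turned square while still about 54 mm clear of the fence, then pushed home. The last picture shows it flat to within about 0.1°, both ends inside the fence, and I saw no contact with the other things.

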